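# Present the spout jar to the pantry scanner

### The job

The tall spout jar on the spice carousel has to be shown to the little pantry scanner. First twist the jar in its cup until its label faces straight outward from the carousel, then turn the carousel until the jar stands in front of the scanner with its label squarely facing the scanner window, and finish gripping the carousel (by its centre knob or by one of its jars) and holding it still there: do not let go at the end. Leave the bowls, the mug and the pepper mill where they stand.

Things in the scene. Friction and masses are not known exactly. Their poses are not given: they have to be found in the camera images.
- carousel (a joint): Spice carousel: round wooden tray 260 mm across, top face 24 mm above the counter, turning both ways without stops about its upright centre axis; it stays where it is left (friction about 0.06 N m). Value in rad, growing anticlockwise seen from above; 0 (or any whole turn) when the tall jar's cup is exactly before the scanner.
- station: Fixed black base of carousel and scanner; origin on the carousel's axis at counter level, -x points to the scanner, z up. On the tray stand four jars in cups, 90 degrees apart, centres 95 mm from the axis: three short fixed ones without labels (tops at most 88 mm above the counter) and the tall spout jar.
- jar (a joint): The tall jar's turn in its cup, rad, growing anticlockwise seen from above, no stops; 0 (or any whole turn) when the label faces straight outward from the carousel. Stays where it is left (friction about 0.03 N m). It cannot be lifted out of the cup.
- knob (a point): Centre of the carousel's round dark wooden knob, 34 mm in diameter and 30 mm high, 160 mm above the counter (knob top at 175 mm), on a thin steel post fixed to the tray: turning the knob turns the carousel. Its x and y are the carousel's axis.
- cup (a point): Centre of the tall jar's cup on the tray, 95 mm from the axis, 24 mm above the counter. Axes turn with the tray: -x points straight outward from the carousel, z up.
- jar_lid (a point): Middle of the tall jar's lid, on the jar's upright axis, 115 mm above the counter. Jar: amber glass, 44 mm in diameter; metal lid: 40 mm in diameter, from 100 to 130 mm above the counter. On the lid lies a straight spout, 10 mm wide, 8 mm high, its end 34 mm from the axis on the label side. No other jar has a spout. -x points to the label side, z up.
- jar_label (a point): Middle of the outer face of the tall jar's flat raised label, 26 mm wide and 44 mm high, 25 mm from the jar's axis and 67 mm above the counter. Axes turn with the jar: the label faces along -x, z up.
- scan_spot (a point): Where the label must be: 120 mm from the carousel's axis towards the scanner, 39 mm before its window (its height does not matter). The scanner is a white box, 45 by 76 mm and 72 mm high, fixed to the base by a flat black strip, dark window towards the carousel. -x points from the carousel's axis to the scanner, z up.
- bowl_pink: Small pink bowl, 116 mm across and 65 mm high, a bystander; origin at the centre of its underside.
- bowl_yellow: Small yellow bowl, 116 mm across and 65 mm high, a bystander; origin at the centre of its underside.
- mug: White mug, 80 mm across and 90 mm high, a bystander; origin at the centre of its underside.
- mill: Dark wooden pepper mill, 56 mm across and 155 mm high, a bystander; origin at the centre of its underside.

How it is judged:
By the outcome, as a careful person would: the job done as asked, in the order asked, and still so for the second after the job is handed in, while the arm keeps its last pose, push and grip.
It also fails if it takes over 64 s, if anything falls off the work surface, if the arm or the gripper's body presses on something with over 40 N, if the wrist force passes 120 N, or if a joint passes its speed limit or range.

### The arm

A 7-joint arm with a two-finger parallel gripper is mounted at the origin on the work surface. World frame = base frame: x ahead of the robot, y to its left, z up, the work surface at z = 0. Lengths are in m, angles in rad, forces in N, time in s.
With the tool pointing down it reaches from about 0.425 to 0.925 m from the base axis. Payload 6.8 kg.
Tool frame: the origin (TCP) lies on the centre line of the jaws, within the pads' length; the fingertips stand 8 mm ahead of it and the grasp point (between the pads) lies 11 mm behind it (env.tip_extent is the distance from the TCP to the fingertips, in m); z points along the fingers, y is the line along which they close (so a half turn about z gives the same grasp; the last joint's range is limited). The gripper opens to 88 mm and grips with 3 to 60 N. Pads are 20 mm wide; open, the fingers measure 115 mm over their backs; the gripper's body (75 mm by 178 mm) begins 61 mm behind the grasp point.
Start: joints at [-1.229, 0.477, 0.022, 1.555, -0.011, 1.109, -0.083], TCP at [0.293, 0.608, 0.231] pointing down, gripper open.
Joint ranges: [-2.96, 2.96], [-0.34, 2.1], [-1.41, 1.46], [0.24, 2.44], [-1.37, 4.51], [0.17, 1.92], [-2.96, 2.96]. Speed limits (rad/s): [2.39, 2.39, 3.14, 3.14, 3.14, 3.14, 3.14].

### API

Orientations are given as a rotation vector (axis times angle).
In Python, from station import env gives the robot as it stands.
- The arm moves only by the tool nudge_tcp, called after "Call:" as name(argument=value, ...) on one line, values as JSON. Schema: {"type":"object","properties":{"segments":{"type":"string"},"jaw":{"type":"number"},"only":{"type":"string"},"quiet":{"type":"boolean"},"lines":{"type":"string"}},"required":["segments"],"additionalProperties":false}. segments is a string of 1 to 20 rows, parted by semicolons, with the numbers parted by commas; each row has 6 numbers: dx, dy, dz in fractions of the full range, 1 being 0.8 m, then a rotation vector rx, ry, rz in normalised numbers (1 is 2 pi rad); each row is the pose to reach, as a shift and turn from the pose commanded when the call began, along the tool's axes at that moment; what a row does not reach only later rows make up. A row lasts 1/8 s, in which the tool goes at most 0.0625 m and 0.188 rad, less where a joint would pass 70% of its speed; a pose out of reach is approached as far as the arm can. jaw is the finger opening in m, set as the call begins (left out keeps the last). The fingers move at their own pace and stop on an object; the grip force is fixed at half the most. Time passes only in rows, so rows that do not move let the fingers close. The tool returns the time, the measured TCP pose, the force, the opening and the grip force at its end. only (a regular expression) keeps the lines of the reply that match it, lines (a string "A,B") keeps lines A to B, and quiet returns only ok. Shift and turn numbers lie between -1 and 1, and a call with a number outside is refused. Input that does not fit is refused with a message, and nothing moves.
- env.state(): the state, without advancing time (a new reading comes with each control period).
- env.camera(name): name is "scene" or "top"; returns the picture (384x512x3 uint8, red, green, blue); there is no depth.
- env.camera_model(name): a dict with "K" (3x3 intrinsics, pixels), "k1" (the pictures are not rectified: a ray, as slopes to the right and down, at radius r is drawn at 1 + k1 r^2 times it, then the intrinsics apply), "rvec" (rotation vector, rad) and "tvec" (3), from world to camera coordinates, as OpenCV has them. Camera axes: x right, y down, z forward; pixel columns grow to the right and rows downward; lengths in m; the calibration is good to about 2 mm. A picture is of the moment at which its call begins. camera_model takes no time and is no camera call.
- env.sign_off(): hands the job in; it is judged then, once.
The state is a dict: "time_s": time; "joints": joint angles; "joint_velocities": joint speeds; "joint_torque": joint torques, N m; "ee_pos": TCP position; "eef_rot": TCP orientation; "force": force on the tool from outside, world axes, zero at the start; "moment": the same for the moment, N m; "width": finger opening in m; "finger_force": force on a finger pad.
Only numpy, scipy, OpenCV 4.12 (cv2) and the standard library are available. Lean on these libraries where they do the work, as an engineer would, in place of code of your own. Each camera call takes 0.05 s, during which the arm holds its last target. There are 200 camera calls.

## Working session

There is one attempt and no reset: what is moved stays moved. The work goes in short steps, Python scripts to look and compute and a tool call to move; the robot and the scene stay as the last step left them, time stands still between calls to the robot, and variables do not carry over. Pictures are saved under pics/ and viewed, at most 10 in all, crops included, and the job is handed in when it is done.

```bash
ls; mkdir -p pics
```

Run:
```python
from station import env
import cv2
for n in("scene","top"):
    cv2.imwrite(f"pics/{n}0.png",env.camera(n)[:,:,::-1])
    print(env.camera_model(n))
s=env.state();print(s["time_s"],s["ee_pos"],s["eef_rot"],env.tip_extent)
```

```text
pics
station.py
{'K': array([[365.44452276,   0.        , 261.13024965],
       [  0.        , 365.44452276, 193.96088817],
       [  0.        ,   0.        ,   1.        ]]), 'k1': -0.09370085233960533, 'rvec': array([ 2.05179731,  0.95261066, -0.49026086]), 'tvec': array([-0.37053708, -0.1744751 ,  1.70370297])}
{'K': array([[468.41090724,   0.        , 252.26602141],
       [  0.        , 468.41090724, 201.09885663],
       [  0.        ,   0.        ,   1.        ]]), 'k1': -0.09826353412967564, 'rvec': array([ 2.16441506, -2.20859611,  0.09596596]), 'tvec': array([-0.03373705,  0.62997505,  1.32294223])}
0.1 [0.29326018 0.60740859 0.2298134 ] [-7.00498836e-01 -3.06226177e+00  2.42763936e-03] 0.008
```

View pics/scene0.png

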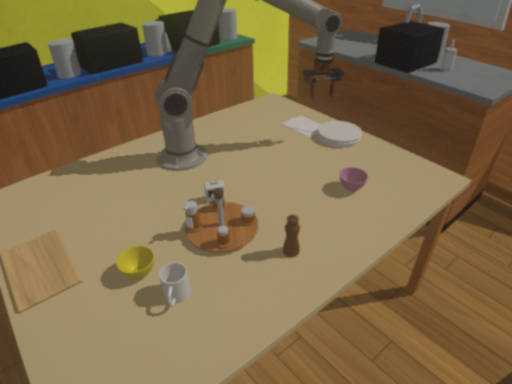

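View pics/top0.png

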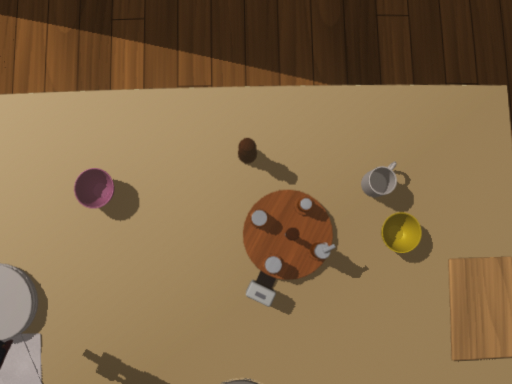

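The top view shows the tray near (288,235), the knob near (292,234), the tall jar near (322,252) with its spout to the right at about (333,247), and the scanner near (261,293). I'll enlarge it for precision.

Create h.py:
```python
from station import env
import cv2, numpy as np
def cam(n):
    m=env.camera_model(n); return m["K"],np.array([m["k1"],0,0,0,0.]),m["rvec"],m["tvec"]
def px2w(n,px,z):
    K,d,r,t=cam(n); R=cv2.Rodrigues(r)[0]
    u=cv2.undistortPoints(np.array(px,float).reshape(-1,1,2),K,d).reshape(-1,2)
    ray=np.c_[u,np.ones(len(u))]@R; c=-R.T@t
    return c+ray*((np.asarray(z)-c[2])/ray[:,2])[:,None]
def w2px(n,p):
    K,d,r,t=cam(n); return cv2.projectPoints(np.array(p,float).reshape(-1,1,3),r,t,K,d)[0].reshape(-1,2)
def crop(n,name,x,y,w,h,s):
    im=env.camera(n)[:,:,::-1]; cv2.imwrite(name,cv2.resize(im[y:y+h,x:x+w],None,fx=s,fy=s,interpolation=cv2.INTER_CUBIC)); return im
```

Run:
```python
from h import *
crop("top","pics/t1.png",235,185,110,125,4.8) if 0 else crop("top","pics/t1.png",235,185,115,125,4)
from scipy.spatial.transform import Rotation as R
im=env.camera("top")[:,:,::-1]
hsv=cv2.cvtColor(im,cv2.COLOR_BGR2HSV)
print(px2w("top",[(292,234),(322,252),(333,247),(261,293)],[.175,.13,.134,.072]).round(4))
print(R.from_rotvec(env.state()["eef_rot"]).as_matrix().round(3))
```

```text
[[ 0.5315 -0.1442  0.175 ]
 [ 0.4825 -0.2267  0.13  ]
 [ 0.4951 -0.2556  0.134 ]
 [ 0.3721 -0.0647  0.072 ]]
[[-0.901  0.435 -0.   ]
 [ 0.435  0.901 -0.001]
 [-0.    -0.001 -1.   ]]
```

View pics/t1.png

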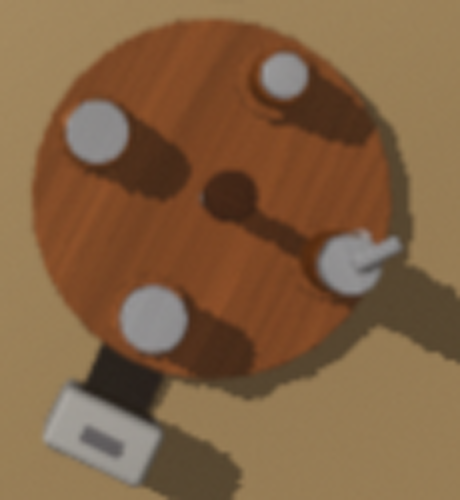

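The crop confirms it: lid at about (322,251) with the spout tip at about (334.5,245.5), knob at (292,233.6), and the scanner top centred near (260.6,293). Next I'll fit these precisely.

Add to h.py:
```python
from scipy.optimize import least_squares
def topworld(im,z,cx,cy,half,res=.0005):
    "ortho-rectify top image at height z: rows along -x? returns img, with grid X,Y"
    g=np.arange(-half,half+res/2,res); X,Y=np.meshgrid(cx+g,cy+g)
    p=w2px("top",np.c_[X.ravel(),Y.ravel(),np.full(X.size,z)]).astype(np.float32)
    return cv2.remap(im,p[:,0].reshape(X.shape),p[:,1].reshape(X.shape),cv2.INTER_CUBIC),X,Y
def white(o):
    h=cv2.cvtColor(o,cv2.COLOR_BGR2HSV).astype(float); return (h[...,1]<60)&(h[...,2]>115)
def fitcirc(P,r=None):
    c=P.mean(0)
    f=lambda q:np.hypot(P[:,0]-q[0],P[:,1]-q[1])-(q[2])
    q=least_squares(f,[*c,r or .1],loss="soft_l1",f_scale=.001).x; return q
def measure(im):
    out={}
    o,X,Y=topworld(im,.024,.532,-.144,.16)
    h=cv2.cvtColor(o,cv2.COLOR_BGR2HSV); m=((h[...,0]<14)&(h[...,1]>130)).astype(np.uint8)
    c=max(cv2.findContours(m,0,1)[0],key=cv2.contourArea); P=cv2.convexHull(c)[:,0]
    out["tray"]=fitcirc(np.c_[X[P[:,1],P[:,0]],Y[P[:,1],P[:,0]]])
    o,X,Y=topworld(im,.160,.532,-.144,.03)
    m=(o.max(2)<75)
    out["knob"]=(X[m].mean(),Y[m].mean(),np.sqrt(m.sum()*2.5e-7/np.pi))
    o,X,Y=topworld(im,.072,.372,-.065,.06)
    m=white(o).astype(np.uint8); c=max(cv2.findContours(m,0,1)[0],key=cv2.contourArea)
    r=cv2.minAreaRect(c); out["scan"]=(.372-.06+r[0][0]*.0005,-.065-.06+r[0][1]*.0005,r[1][0]*.0005,r[1][1]*.0005,r[2])
    return out
def jar(im,cx,cy):
    o,X,Y=topworld(im,.134,cx,cy,.055); m=white(o)
    n,l,st,ce=cv2.connectedComponentsWithStats(m.astype(np.uint8)); k=1+st[1:,4].argmax(); m=l==k
    # model fit: lid disc (top .13 projected ~.134) + spout bar, by soft silhouette
    def model(q):
        a,b,t=q; dx,dy=X-a,Y-b; u=dx*np.cos(t)+dy*np.sin(t); v=-dx*np.sin(t)+dy*np.cos(t)
        d=np.minimum(np.hypot(dx,dy)-.020,np.maximum(np.maximum(-u,u-.034),abs(v)-.005))
        return 1/(1+np.exp(d/.001))
    far=m&(np.hypot(X-cx,Y-cy)>.023); t0=np.arctan2((Y[far]-cy).mean(),(X[far]-cx).mean())
    best=min((least_squares(lambda q:(model(q)-m).ravel()[::5],[cx,cy,t0+k],diff_step=1e-3,x_scale=[.01,.01,.3]) for k in(-.3,0,.3)),key=lambda r:r.cost)
    return best.x,np.degrees(best.x[2]),best.cost,np.degrees(t0)
```

Run:
```python
from h import *
im=env.camera("top")[:,:,::-1].copy(); cv2.imwrite("pics/full1.png",im)
for k,v in measure(im).items(): print(k,np.round(v,4))
print(jar(im,.4825,-.2267))
o,_,_=topworld(im,.134,.4825,-.2267,.055); w=white(o)
cv2.imwrite("pics/w.png",np.hstack([cv2.resize(o,(400,400)),cv2.resize(cv2.merge([w.astype(np.uint8)*255]*3),(400,400))]))
```

```text
tray [ 0.532 -0.146  0.129]
knob [ 0.5318 -0.1458  0.0169]
scan [ 3.71800e-01 -6.09000e-02  7.55000e-02  4.68000e-02  6.22415e+01]
(array([ 0.48685032, -0.22675291, -1.17955089]), np.float64(-67.5832879942621), np.float64(60.784386186845595), np.float64(-53.13937420825458))
```

View pics/w.png

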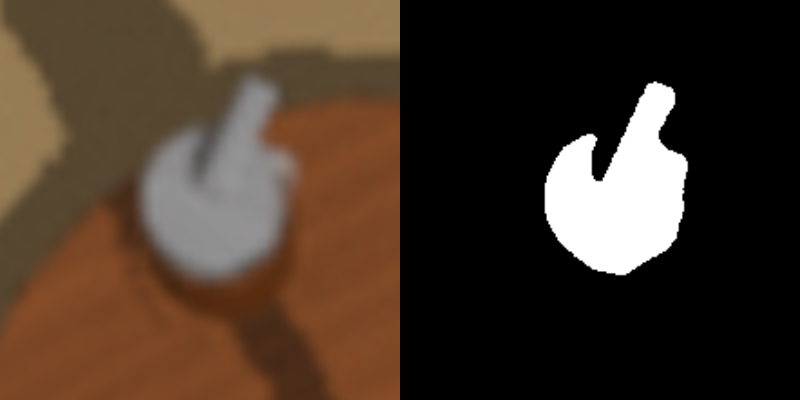

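Add to h.py:
```python
AX=np.array([.5319,-.1459])
def ren(phi,t,x0,y0,n,s=8):
    c=AX+.095*np.array([np.cos(phi),np.sin(phi)]); a=np.linspace(0,2*np.pi,60)
    lid=[[*(c+.020*np.array([np.cos(k),np.sin(k)])),z] for z in(.1,.13) for k in a]
    d=np.array([np.cos(t),np.sin(t)]); e=np.array([-d[1],d[0]])
    sp=[[*(c+u*d+v*e),z] for z in(.13,.138) for u in(0,.034) for v in(-.005,.005)]
    out=[]
    for P in(lid,sp):
        p=((w2px("top",P)-[x0,y0]+.5)*s*16).round().astype(np.int32); q=np.zeros((n*s,n*s),np.uint8)
        cv2.fillConvexPoly(q,cv2.convexHull(p.reshape(-1,1,2)),255,shift=4); out.append(cv2.resize(q,(n,n),interpolation=cv2.INTER_AREA)/255.)
    return out
def jarfit(im,phi0,t0s=None):
    c=AX+.095*np.array([np.cos(phi0),np.sin(phi0)]); n=44
    x0,y0=(w2px("top",[*c,.13])[0]-n/2).round().astype(int)
    o=im[y0:y0+n,x0:x0+n].astype(float); 
    w=np.clip((o[...,0]/np.maximum(o[...,2],1)-.62)/.3,0,1)*np.clip((o.max(2)-70)/60,0,1)  # grey metal
    best=[]
    def cost(p,t):
        l,s=ren(p,t,x0,y0,n); m=np.maximum(l,s); m=cv2.GaussianBlur(m,(0,0),.5); r=(m-w)
        near=np.hypot(*(np.mgrid[:n,:n][::-1].transpose(1,2,0)-(w2px("top",[*c,.13])[0]-[x0,y0])).transpose(2,0,1))<20
        r=r*near; r=np.where((l>.9)&(s<.1)&(r>0),r*.2,r); return (r**2).sum()
    for t in np.radians(np.arange(0,360,10)): best.append((cost(phi0,t),phi0,t))
    from scipy.optimize import minimize
    b=min(best); r=minimize(lambda q:cost(*q),b[1:],method="Nelder-Mead",options=dict(initial_simplex=[b[1:],(b[1]+.03,b[2]),(b[1],b[2]+.15)],xatol=1e-3))
    return np.degrees(r.x),r.fun
```

Run:
```python
from h import *
im=cv2.imread("pics/full1.png")
(p,t),c=jarfit(im,np.radians(240)); print(p%360,t%360,(t-p)%360,c, "jar xy",AX+.095*np.array([np.cos(np.radians(p)),np.sin(np.radians(p))]))
from scipy.spatial.transform import Rotation as R
```

```text
241.95485684810322 293.4956358689646 51.54077902086138 7.1733276700314335 jar xy [ 0.48723413 -0.22974486]
```

Axis is (0.532,-0.146), with the scanner at bearing 152.1°. The jar is at about 241.5° with its spout at 293.5°, so the jar needs about -51.5° and the carousel about -89.5°. I'll move above the jar with the jaws across the spout.

The rows are not in the units I measure in: shifts go in shares of 0.8 m and turns go in shares of 2 pi rad. I convert before sending: -0.67 m / 0.8 = -0.8375, -0.539 m / 0.8 = -0.6738, 0.71 rad / 6.2832 = 0.113.

Call:
nudge_tcp(segments="-0.4275,-0.2906,0,0,0,0;-0.4275,-0.2906,0,0,0,0;-0.4275,-0.2906,0,0,0,0;-0.4275,-0.2906,0,0,0,0;-0.4275,-0.2906,0,0,0,0;-0.4275,-0.2906,0,0,0,0;-0.4275,-0.2906,0,0,0,0;-0.6738,-0.8375,0,0,0,0.113;-0.6738,-0.8375,0,0,0,0.113;-0.6738,-0.8375,0,0,0,0.113;-0.6738,-0.8375,0,0,0,0.113;-0.6738,-0.8375,0,0,0,0.113;-0.6738,-0.8375,0,0,0,0.113;-0.6738,-0.8375,0,0,0,0.113;-0.6738,-0.8375,0,0,0,0.113;-0.6738,-0.8375,0,0,0,0.113;-0.6738,-0.8375,0,0,0,0.113;-0.6738,-0.8375,0,0,0,0.113", jaw=0.07)

```text
time_s: 2.5
ee_pos: [0.4879, -0.2281, 0.2305]
eef_rot: [-1.718, -2.63, -0.001]
force: [0.5, 0.5, 0.0]
width: 0.0697
finger_force: 0.0
```

Create st.py:
```python
from h import *
from scipy.spatial.transform import Rotation as R
s=env.state(); M=R.from_rotvec(s["eef_rot"]).as_matrix()
print(s["time_s"],np.round(s["ee_pos"],4),"xang",np.degrees(np.arctan2(M[1,0],M[0,0])).round(2),"z",M[:,2].round(3),"j",np.round(s["joints"],2),"F",np.round(s["force"],1),"M",np.round(s["moment"],2),s["width"],s["finger_force"])
```

```bash
python3 st.py
```

```text
2.5 [ 0.4879 -0.2281  0.2305] xang 113.7 z [-0.     0.001 -1.   ] j [-0.12  0.27  0.53  1.91 -0.16  1.    0.9 ] F [0.5 0.5 0. ] M [-0.02  0.05 -0.02] 0.06971628927679872 0.0
```

Converted, 0.115 m / 0.8 = 0.1438, 0.09 m / 0.8 = 0.1125.

Call:
nudge_tcp(segments="0,0,0.075,0,0,0;0,0,0.1125,0,0,0;0,0,0.1438,0,0,0;0,0,0.1438,0,0,0;0,0,0.1438,0,0,0")

```text
time_s: 3.12
ee_pos: [0.4883, -0.2294, 0.1166]
eef_rot: [1.719, 2.628, 0.001]
force: [-0.4, -0.2, 0.6]
width: 0.07
finger_force: 0.0
```

Call:
nudge_tcp(segments="0,0,0,0,0,0;0,0,0,0,0,0;0,0,0,0,0,0;0,0,0,0,0,0;0,0,0,0,0,0;0,0,0,0,0,0", jaw=0.03)

```text
time_s: 3.88
ee_pos: [0.4875, -0.2303, 0.1159]
eef_rot: [1.722, 2.627, -0.0]
force: [-2.1, -1.1, 5.4]
width: 0.0395
finger_force: 30.0
```

```bash
python3 st.py
```

```text
3.875 [ 0.4875 -0.2303  0.1159] xang 113.53 z [ 0. -0. -1.] j [-0.05  0.43  0.47  2.01 -0.28  0.76  1.  ] F [-2.1 -1.1  5.4] M [-0.39  0.51  0.06] 0.03950523170924724 30.000990629196167
```

The lid is gripped at 39.5 mm. Now I'll twist it about 51.5° clockwise.

Converted, 0.9 rad / 6.2832 = 0.1432.

Call:
nudge_tcp(segments="0,0,0,0,0,0.0239;0,0,0,0,0,0.0477;0,0,0,0,0,0.0716;0,0,0,0,0,0.0955;0,0,0,0,0,0.1194;0,0,0,0,0,0.1432;0,0,0,0,0,0.1432;0,0,0,0,0,0.1432")

```text
time_s: 4.88
ee_pos: [0.4874, -0.2311, 0.1159]
eef_rot: [2.692, 1.616, -0.001]
force: [-2.2, -4.0, 4.2]
width: 0.0394
finger_force: 30.0
```

```bash
python3 st.py
```

```text
4.875 [ 0.4874 -0.2311  0.1159] xang 61.93 z [ 0.    -0.002 -1.   ] j [-0.22  0.49  0.71  2.02 -0.44  0.79  0.26] F [-2.2 -4.   4.2] M [-0.86  0.78 -0.03] 0.03939193455400897 30.001758635044098
```

Call:
nudge_tcp(segments="0,0,0,0,0,0;0,0,0,0,0,0;0,0,0,0,0,0;0,0,0,0,0,0", jaw=0.075)

```text
time_s: 5.38
ee_pos: [0.4876, -0.2295, 0.1155]
eef_rot: [-2.693, -1.618, -0.0]
force: [0.7, -0.6, -0.4]
width: 0.0736
finger_force: 0.0
```

Call:
nudge_tcp(segments="0,0,-0.075,0,0,0;0,0,-0.15,0,0,0;0,0,-0.1625,0,0,0;0.4863,-0.2313,-0.1625,0,0,0;0.4863,-0.2313,-0.1625,0,0,0;0.4863,-0.2313,-0.1625,0,0,0;0.4863,-0.2313,-0.1625,0,0,0;0.4863,-0.2313,-0.1625,0,0,0;0.4863,-0.2313,-0.1625,0,0,0;0.4863,-0.2313,-0.1625,0,0,0;0.4863,-0.2313,-0.1625,0,0,0")

```text
time_s: 6.75
ee_pos: [0.5056, 0.2059, 0.2441]
eef_rot: [-2.685, -1.629, 0.003]
force: [0.3, -0.7, -0.3]
width: 0.0754
finger_force: 0.0
```

```bash
python3 st.py
```

Run:
```python
from h import *
im=crop("top","pics/t2.png",235,185,115,125,4).copy(); cv2.imwrite("pics/full2.png",im)
for k,v in measure(im).items(): print(k,np.round(v,4))
(p,t),c=jarfit(im,np.radians(241)); print(p%360,t%360,(t-p)%360,c)
```

```text
6.75 [0.5056 0.2059 0.2441] xang 62.49 z [-0.002 -0.    -1.   ] j [-1.06  0.29  0.68  1.88 -0.21  1.04 -0.76] F [ 0.3 -0.7 -0.3] M [-0.07  0.05  0.01] 0.07536450375627389 0.0
tray [ 0.5321 -0.1461  0.1289]
knob [ 0.5311 -0.1472  0.015 ]
scan [ 3.73900e-01 -9.11000e-02  2.20000e-02  1.03000e-02  8.80251e+01]
242.23966594825376 243.23940540435706 0.9997394561032991 5.160309836635041
```

View pics/t2.png

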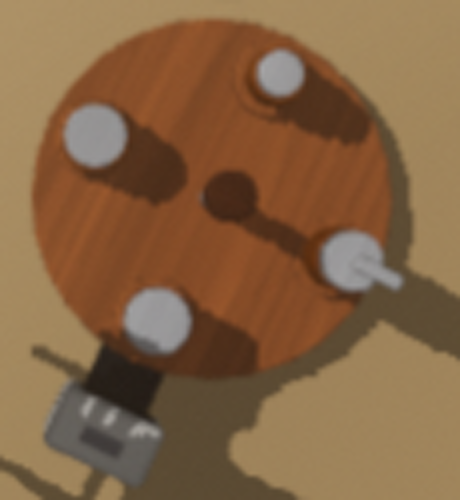

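The spout now points straight outward (lid at crop (352,261), tip (400,283)); the fit gives a jar error of about 1° or less and the carousel at about 242.3°. Next is the knob, approached from above.

Converted, -0.298 m / 0.8 = -0.3725, 0.189 m / 0.8 = 0.2363.

Call:
nudge_tcp(segments="-0.3725,0.2363,0,0,0,0;-0.3725,0.2363,0,0,0,0;-0.3725,0.2363,0,0,0,0;-0.3725,0.2363,0,0,0,0;-0.3725,0.2363,0,0,0,0;-0.3725,0.2363,0,0,0,0;-0.3725,0.2363,0,0,0,0;-0.3725,0.2363,0,0,0,0;-0.3725,0.2363,0,0,0,0")

```text
time_s: 7.92
ee_pos: [0.5336, -0.1501, 0.2453]
eef_rot: [-2.691, -1.619, 0.0]
force: [0.4, -0.6, 0.4]
width: 0.0749
finger_force: 0.0
```

```bash
python3 st.py
```

```text
7.925 [ 0.5336 -0.1501  0.2453] xang 62.08 z [-0.001  0.001 -1.   ] j [-0.48  0.33  0.81  1.87 -0.28  1.05 -0.05] F [ 0.4 -0.6  0.4] M [-0.04  0.08 -0.02] 0.07493659217119902 0.0
```

Converted, 0.095 m / 0.8 = 0.1188, 0.09 m / 0.8 = 0.1125.

Call:
nudge_tcp(segments="0.0038,-0.0038,0.0625,0,0,0;0.0038,-0.0038,0.1125,0,0,0;0.0038,-0.0038,0.1188,0,0,0;0.0038,-0.0038,0.1188,0,0,0;0.0038,-0.0038,0.1188,0,0,0")

```text
time_s: 8.55
ee_pos: [0.5338, -0.1475, 0.1523]
eef_rot: [2.692, 1.617, 0.004]
force: [0.1, -0.0, -0.7]
width: 0.0753
finger_force: 0.0
```

```bash
python3 st.py
```

```text
8.55 [ 0.5338 -0.1475  0.1523] xang 62.0 z [ 0.003 -0.    -1.   ] j [-0.41  0.45  0.73  1.96 -0.39  0.87  0.04] F [ 0.1 -0.  -0.7] M [-0.07  0.05  0.03] 0.07526738228221254 0.0
```

Call:
nudge_tcp(segments="0,0,0,0,0,0;0,0,0,0,0,0;0,0,0,0,0,0;0,0,0,0,0,0;0,0,0,0,0,0;0,0,0,0,0,0", jaw=0.025)

```text
time_s: 9.3
ee_pos: [0.532, -0.147, 0.1506]
eef_rot: [-2.692, -1.617, 0.001]
force: [-2.4, 2.0, 4.2]
width: 0.0335
finger_force: 30.0
```

```bash
python3 st.py
```

```text
9.3 [ 0.532  -0.147   0.1506] xang 61.98 z [-0.001  0.001 -1.   ] j [-0.4   0.45  0.73  1.96 -0.39  0.87  0.04] F [-2.4  2.   4.2] M [0.3  0.84 0.06] 0.03354463518705626 30.000671446323395
```

Converted, 1.573 rad / 6.2832 = 0.2504.

Call:
nudge_tcp(segments="0,0,0,0,0,0.008;0,0,0,0,0,0.0239;0,0,0,0,0,0.0398;0,0,0,0,0,0.0557;0,0,0,0,0,0.0716;0,0,0,0,0,0.0875;0,0,0,0,0,0.1035;0,0,0,0,0,0.1194;0,0,0,0,0,0.1353;0,0,0,0,0,0.1512;0,0,0,0,0,0.1671;0,0,0,0,0,0.183;0,0,0,0,0,0.1989;0,0,0,0,0,0.2149;0,0,0,0,0,0.2308;0,0,0,0,0,0.2435;0,0,0,0,0,0.2499;0,0,0,0,0,0.2504;0,0,0,0,0,0.2504;0,0,0,0,0,0.2504")

```text
time_s: 11.8
ee_pos: [0.5313, -0.1447, 0.1505]
eef_rot: [-3.043, 0.761, 0.008]
force: [-8.3, 9.0, 12.4]
width: 0.0337
finger_force: 30.0
```

```bash
python3 st.py
```

Run:
```python
from h import *
a=crop("top","pics/t3.png",225,175,130,140,3).copy(); cv2.imwrite("pics/full3.png",a)
b=crop("scene","pics/s3.png",165,155,115,105,4)
A=cv2.imread("pics/t3.png");B=cv2.imread("pics/s3.png");B=cv2.resize(B,(410,420))
cv2.imwrite("pics/ab3.png",np.hstack([A,B]))
```

```text
11.8 [ 0.5313 -0.1447  0.1505] xang -28.07 z [-0.004  0.006 -1.   ] j [-0.65  0.65  1.14  1.98 -0.71  1.   -1.22] F [-8.3  9.  12.4] M [ 1.93  1.84 -0.02] 0.03366755693633553 30.002112686634064
```

View pics/ab3.png

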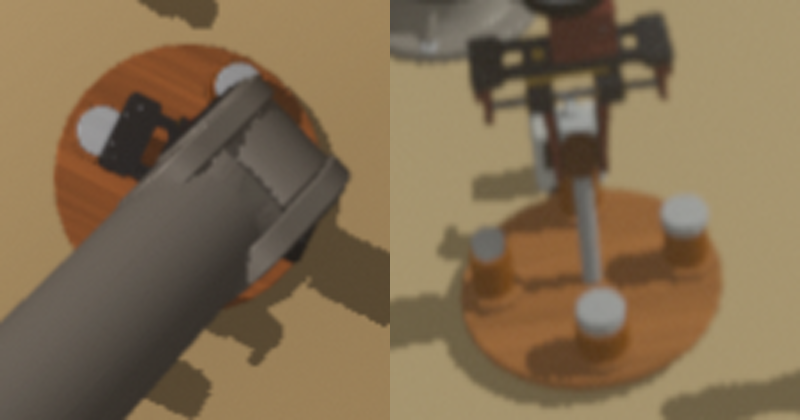

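The turn held, and the scene view shows the tall jar behind the knob, before the scanner. The arm hides it from the top camera, so I'll let go briefly, back off and measure. Then I'll regrip.

Call:
nudge_tcp(segments="0,0,0,0,0,0;0,0,0,0,0,0;0,0,0,0,0,0;0,0,0,0,0,0", jaw=0.07)

```text
time_s: 12.4
ee_pos: [0.5327, -0.1476, 0.1506]
eef_rot: [3.047, -0.764, 0.0]
force: [-0.1, 0.2, -0.6]
width: 0.0687
finger_force: 0.0
```

Call:
nudge_tcp(segments="0,0,-0.0625,0,0,0;0,0,-0.125,0,0,0;-0.235,-0.3638,-0.125,0,0,0;-0.235,-0.3638,-0.125,0,0,0;-0.235,-0.3638,-0.125,0,0,0;-0.235,-0.3638,-0.125,0,0,0;-0.235,-0.3638,-0.125,0,0,0;-0.235,-0.3638,-0.125,0,0,0;-0.235,-0.3638,-0.125,0,0,0;-0.235,-0.3638,-0.125,0,0,0")

```text
time_s: 13.65
ee_pos: [0.5042, 0.1967, 0.2507]
eef_rot: [3.046, -0.766, 0.001]
force: [0.1, 0.1, -0.4]
width: 0.07
finger_force: 0.0
```

```bash
python3 st.py
```

Run:
```python
from h import *
im=crop("top","pics/t4.png",235,185,115,125,4).copy(); cv2.imwrite("pics/full4.png",im)
for k,v in measure(im).items(): print(k,np.round(v,4))
(p,t),c=jarfit(im,np.radians(152)); print(p%360,t%360,(t-p)%360,c)
```

```text
13.65 [0.5042 0.1967 0.2507] xang -28.22 z [ 0.    -0.001 -1.   ] j [-1.44  0.6   1.39  1.9  -0.64  1.19 -1.89] F [ 0.1  0.1 -0.4] M [0.01 0.16 0.04] 0.07003689429486765 0.0
tray [ 0.5319 -0.146   0.129 ]
knob [ 0.5314 -0.1469  0.0155]
scan [ 3.9200e-01 -5.8500e-02  4.7400e-02  7.3000e-03  6.2354e+01]
151.724811780793 150.5406338907328 358.8158221099398 8.28294643151605
```

View pics/t4.png

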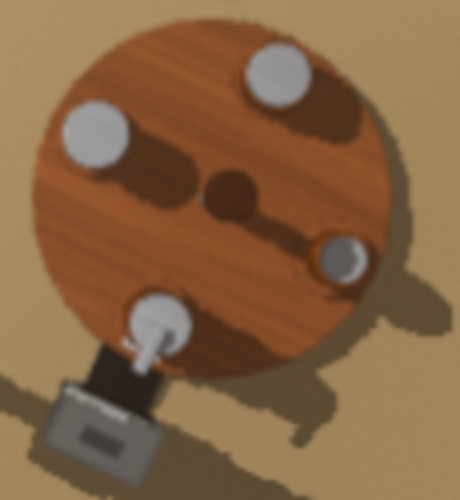

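Measured: carousel at 151.7° against a target of 152.15°, jar within about 1° of outward. The spout points at the scanner (lid at crop (160,323), tip (143,370)). I'll regrip the knob and hold.

Converted, 0.29 m / 0.8 = 0.3625, 0.186 m / 0.8 = 0.2325.

```bash
python3 -c "
from h import *
cv2.imwrite('pics/sb.png',env.camera('scene')[:,:,::-1])"
```

Call:
nudge_tcp(segments="0.2325,0.3625,0,0,0,0;0.2325,0.3625,0,0,0,0;0.2325,0.3625,0,0,0,0;0.2325,0.3625,0,0,0,0;0.2325,0.3625,0,0,0,0;0.2325,0.3625,0,0,0,0;0.2325,0.3625,0,0,0,0;0.2325,0.3625,0,0,0,0;0.2325,0.3625,0,0,0,0;0.2325,0.3625,0.0625,0,0,0;0.2325,0.3625,0.1125,0,0,0;0.2325,0.3625,0.125,0,0,0;0.2325,0.3625,0.125,0,0,0;0.2325,0.3625,0.125,0,0,0")

```text
time_s: 15.5
ee_pos: [0.5323, -0.1457, 0.1521]
eef_rot: [-3.047, 0.763, -0.004]
force: [0.9, -0.9, 1.2]
width: 0.07
finger_force: 0.0
```

```bash
python3 st.py
```

```text
15.5 [ 0.5323 -0.1457  0.1521] xang -28.12 z [ 0.002 -0.001 -1.   ] j [-0.63  0.61  1.09  1.98 -0.67  0.97 -1.27] F [ 0.9 -0.9  1.2] M [ 0.08  0.2  -0.02] 0.0699995319790112 0.0
```

Call:
nudge_tcp(segments="0,0,0,0,0,0;0,0,0,0,0,0;0,0,0,0,0,0;0,0,0,0,0,0;0,0,0,0,0,0;0,0,0,0,0,0;0,0,0,0,0,0", jaw=0.025)

```text
time_s: 16.38
ee_pos: [0.5316, -0.1449, 0.1507]
eef_rot: [-3.047, 0.763, -0.0]
force: [2.3, 4.7, 2.4]
width: 0.0338
finger_force: 30.0
```

```bash
python3 st.py
```

Run:
```python
from h import *
a=cv2.imread("pics/sb.png"); b=env.camera("scene")[:,:,::-1].copy(); cv2.imwrite("pics/sa.png",b)
# shift of the three short jars (before letting go -> after regrip)
for n,phi in(("left",-118),("front",-28),("right",62)):
    p=[AX[0]+.095*np.cos(np.radians(phi)),AX[1]+.095*np.sin(np.radians(phi)),.07]
    q=[AX[0]+.095*np.cos(np.radians(phi+1)),AX[1]+.095*np.sin(np.radians(phi+1)),.07]
    x,y=w2px("scene",p)[0]; x,y=int(x),int(y); d=w2px("scene",q)[0]-w2px("scene",p)[0]
    f=lambda i:cv2.cvtColor(i,cv2.COLOR_BGR2GRAY)[y-10:y+11,x-10:x+11].astype(np.float32)
    print(n,(x,y),"shift px",cv2.phaseCorrelate(f(a),f(b),cv2.createHanningWindow((21,21),cv2.CV_32F)),"px per deg",d.round(2))
x0,y0=165,155
cv2.imwrite("pics/cmp.png",cv2.resize(np.hstack([a[155:260,165:280],b[155:260,165:280]]),None,fx=3.4,fy=3.4,interpolation=cv2.INTER_CUBIC))
```

```text
16.375 [ 0.5316 -0.1449  0.1507] xang -28.12 z [ 0.     0.001 -1.   ] j [-0.63  0.61  1.09  1.98 -0.67  0.97 -1.27] F [2.3 4.7 2.4] M [ 0.91 -0.1  -0.05] 0.03384717545584088 30.000489950180054
left (192, 217) shift px ((0.013564296693882483, 0.012668683765561184), 0.8532448038458824) px per deg [0.03 0.31]
front (223, 232) shift px ((0.0028989479680028296, -0.05585327363644765), 1.0170849015315373) px per deg [ 0.51 -0.08]
right (246, 210) shift px ((0.11400707464218662, 0.09103194000233472), 0.8803415898647573) px per deg [-0.09 -0.29]
```

View pics/cmp.png

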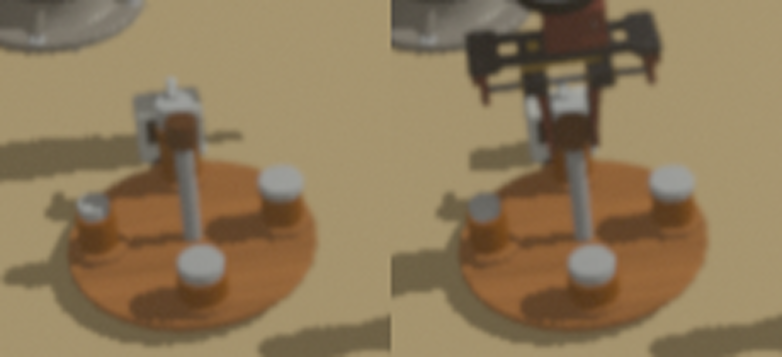

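The regrip moved the tray by less than about 0.3°: the short jars sit at the same pixels in both views, and the knob is held at 30 N. I'll hand in.

```bash
python3 -c "
from station import env
print(env.sign_off())"
```

```text
the job is handed in; nothing more can be done
None
```

The job is handed in: I twisted the jar to within about 1° of straight outward and turned the carousel to within about 0.5° of the scanner by the camera, and the gripper is still holding the centre knob at 30 N; the sign-off gave no verdict.

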